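# Pack the kit box and hold the clamp lever at the third click

## Robot

A 6-joint arm with a two-finger parallel gripper is mounted at the origin on the work surface. World frame = base frame: x ahead of the robot, y to its left, z up, the work surface at z = 0. Lengths are in m, angles in rad, forces in N, time in s.
With the tool pointing down it reaches from about 0.35 to 0.875 m from the base axis. Payload 4.2 kg.
Tool frame: the origin (TCP) lies midway between the tips of the shut fingers; the grasp point (between the pads) lies 19 mm behind it (manip.hold_point_z is the distance from the TCP to the grasp point, in m); z points along the fingers, y is the direction in which the jaws open and shut (so a half turn about z gives the same grasp; the last joint's range is limited). The gripper opens to 87 mm and grips with 3 to 60 N. Pads are 19 mm wide; open, the fingers measure 117 mm over their backs; the gripper's body (75 mm by 190 mm) begins 51 mm behind the grasp point.
Start: joints at [-1.023, 0.385, 0.008, 0, -1.194, -0.259], TCP at [0.178, -0.599, 0.223] pointing down, gripper open.
Joint ranges: [-3.14, 3.14], [-1.21, 2.06], [-1.07, 1.41], [-3.16, 2.05], [-2.99, -0.16], [-3.1, 3.1]. Speed limits (rad/s): [2.79, 2.79, 3.14, 3.14, 3.14, 3.14].

## Interface

Orientations are given as a unit quaternion [x, y, z, w].
In Python, from workcell import manip, viewer, nets gives the robot as it stands. The module is installed in compiled form; this text tells all that it offers.
- The arm moves only by the tool step_arm, never from a script. Its arguments are lists of equal length, an entry for each row: "jaw": the opening, from 0 (shut) to 1 (fully open); "delta_pos": the shift along the world's x, y, z in m, a list of three; "rotation": the turn, a rotation vector about the world's x, y, z in degrees, a list of three. A call has 1 to 12 rows; each row is the pose to reach, as a shift and turn from the pose commanded when the call began; what a row does not reach only later rows make up. A row lasts 1/8 s, in which the tool goes at most 62.5 mm and 10.7 degrees, less where a joint would pass 70% of its speed; a pose out of reach is approached as far as the arm can. A call with a gripper value outside its range is refused whole. The fingers move at their own pace and stop on an object; "grip_force" is the grip in N (left out, the last holds). Time passes only in rows, so rows that repeat a pose let the fingers close. It gives the time, the measured TCP pose, the force and the opening at its end, in the units of the state.
- manip.get_state(): the state, without advancing time (a new reading comes with each control period).
- viewer.read_camera(name): name is "scene" or "top" or "wrist"; returns a dict with "frame" (384x512x3 uint8, blue, green, red), "mtx" (3x3 intrinsics, pixels), "rvec" (rotation vector, rad) and "tvec" (3), from world to camera coordinates, as OpenCV has them. Camera axes: x right, y down, z forward; pixel columns grow to the right and rows downward; lengths in m; the calibration is good to about 2 mm. A picture is of the moment at which its call begins. There is no depth.
- manip.job_done(): hands the job in, once; it reports no verdict.
Trained networks look in a picture, given as the dict that the camera call returned (one of the last four; its "shot" number tells which), for a name from the list of things; names that differ only in an ending like _2 or _b are one class to them, and where a whole thing is asked for, a point or a joint stands for the part that bears it (a point fixed in the world has none). Each returns a list of dicts, best first, with "conf" (0 to 1); they miss things now and then, are a little off and sometimes report something else, mostly with a low value. They report only what shows in the picture. A call takes as long as a camera call. They do not tell look-alikes from the thing itself.
- nets.look_for(picture, thing): "at" ([column, row] in pixels, amid what is visible of it).
- nets.place_of(picture, thing): "at" ([column, row] in pixels: a listed point, or the origin of a listed thing).
The state is a dict: "time": time; "joint_pos": joint angles; "qd": joint speeds; "joint_efforts": joint torques, N m; "position": TCP position; "ee_rot": TCP orientation; "force": force on the tool from outside, world axes, zero at the start; "torque": the same for the moment, N m; "finger_gap": opening from 0.0 (shut) to 1.0 (fully open).
Only numpy, scipy, OpenCV 4.12 (cv2) and the standard library are available. Lean on these libraries where they do the work, as an engineer would, in place of code of your own. Each camera call takes 0.05 s, during which the arm holds its last target.

## Task

At the packing bench, stand the metal can and the small carton upright in the free part of the plywood box, beside the carton already packed there, both right down on the box floor, and let go of them, leaving the tape roll, the phone and the padlock where they are. Only then push the clamp lever down against its spring, past the first and second clicks to the third, and finish while still holding it down there with the gripper, so that the box stays clamped.

Things in the scene. Friction and masses are not known exactly. Their poses are not given: they have to be found in the camera images.
- can: Metal can with a paper band, an upright cylinder 58 mm across and 92 mm high, 0.25 to 0.46 kg. Starts standing on the bench. Origin at the centre of its underside, z along its axis, up.
- carton: Small closed cardboard carton, 58 mm (its x) by 44 mm (its y) by 90 mm high (its z), 0.17 to 0.33 kg. Starts standing on the bench. Origin at the centre of its underside.
- gap (a point): Middle of the free space in the open plywood box, on its inner floor, 16 mm above the bench; axes as station. Free: 64 mm along x, 110 mm along y. Can and carton fit side by side along y (58 + 44 mm, 8 mm to spare), only with the carton's 58 mm side along x; either may be at either end. Box walls 4 mm thick, 40 mm above the inner floor; at the gap's -y end stands the packed carton.
- station: Fixed clamp station: steel base plate 130 by 330 by 12 mm. Origin at bench level, z up, y along the box. The box's middle is at y +71 mm (gap +94); the packed carton (fixed, 60 x 46 mm, top 96 mm above the bench) at y +15; the rubber jaw at y -35; the grey clamp head (100 mm along x, 76 along y, top 150 mm above the bench) at y -97; the lever pad at y -164.
- lever (a joint): Downward travel of the spring lever in m: 0 at rest (top), 0.033 at the bottom stop. Three clicks: resistance builds up to 0.006, 0.0155 and 0.025 and gives way by 0.0075, 0.017 and 0.0265; click marks at 0.0105, 0.020 and 0.0295. Third click: 0.028 or more, down to the stop. Push: 7 N at the top to 13 N at the bottom, some 3 N more before each click. Let go, it springs right up. The jaw moves half as far.
- lever_pad (a point): Centre of the flat top of the black lever pad, 46 by 46 mm and 12 mm thick, which sticks out 51 mm from the -y end face of the grey clamp head and moves straight down; push it from above. At rest it is 132 mm above the bench, 18 mm below the head's top, its centre 29 mm out from the head's face. Axes as station.
- tape_roll: Bystander: roll of tape, a brown ring 84 mm across and 48 mm high, lying flat. Origin at the centre of its underside.
- phone: Bystander: black phone, 150 by 74 by 9 mm, lying flat. Origin at the centre of its underside.
- padlock: Bystander: brass padlock lying flat, about 75 by 50 by 22 mm. Origin at the centre of the underside of its brass body.
Mind the look-alikes: they are no part of the job. Leave any purple look-alike of the carton alone.

How it is judged:
By the outcome, as a careful person would: the job done as asked, in the order asked, and still so for the second after the job is handed in, while the arm keeps its last pose, push and grip.
It also fails if it takes over 61 s, if anything falls off the work surface, if the arm or the gripper's body presses on something with over 40 N, if the wrist force passes 120 N, or if a joint passes its speed limit or range.

## Working session

There is one attempt and no reset: what is moved stays moved. The work goes in short steps, Python scripts to look and compute and a tool call to move; the robot and the scene stay as the last step left them, time stands still between calls to the robot, and variables do not carry over. Pictures are saved under pics/ and viewed, and the job is handed in when it is done.

Besides the shell and the picture viewer there is one more tool, called after ">>>" by a JSON object that holds its "op" and its "data". step_arm: Moves the arm, as the interface text tells. Its arguments: {"type":"object","properties":{"jaw":{"type":"array"},"delta_pos":{"type":"array"},"rotation":{"type":"array"},"grip_force":{"type":"number"}},"required":["jaw","delta_pos","rotation"]}

```bash
mkdir -p pics; cat > h.py <<'E'
import numpy as np, cv2
from workcell import manip, viewer, nets
def ray(p,uv):
    R=cv2.Rodrigues(np.array(p["rvec"],float))[0];t=np.array(p["tvec"],float).ravel()
    d=R.T@np.linalg.inv(np.array(p["mtx"]))@np.array([uv[0],uv[1],1.0]);return -R.T@t,d
def onz(p,uv,z):
    c,d=ray(p,uv);return c+d*(z-c[2])/d[2]
def proj(p,X):
    return cv2.projectPoints(np.array(X,float).reshape(-1,3),np.array(p["rvec"],float),np.array(p["tvec"],float),np.array(p["mtx"],float),None)[0].reshape(-1,2)
E
python3 - <<'E'
from h import *
print(manip.get_state())
for n in("scene","top","wrist"):
    p=viewer.read_camera(n);cv2.imwrite(f"pics/{n}0.png",p["frame"])
    print(n,onz(p,(256,192),0),ray(p,(0,0))[0])
    if n!="wrist":
      for th,z in(("can",0),("carton",0),("gap",.016),("lever_pad",.132),("station",0),("tape_roll",0),("phone",0),("padlock",0)):
        for r in nets.place_of(p,th)[:3]: print(th,np.round(r["at"],1),round(r["conf"],2),np.round(onz(p,r["at"],z),4))
E
```

```text
{'time': 0.0, 'joint_pos': array([-1.02339968e+00,  3.85544161e-01,  6.61144944e-03, -4.99913968e-04,
       -1.19401127e+00, -2.58586998e-01]), 'qd': array([ 0.00123743, -0.00018439, -0.00014726,  0.00038871,  0.00132907,
        0.00015381]), 'joint_efforts': array([ 9.14977009e-04, -3.90662849e+01,  1.87401831e+01,  4.21977773e+00,
        1.09707413e-02, -2.01717089e-04]), 'position': array([ 0.17783913, -0.59852363,  0.22146134]), 'ee_rot': array([-1.43812128e-01,  9.89604398e-01,  1.07891813e-03, -2.07413042e-04]), 'force': array([-0.31202206,  0.57363855, -0.76375917]), 'torque': array([-0.02203084, -0.01143402, -0.01046018]), 'finger_gap': 0.9982937209856836}
scene [ 0.40613944 -0.03564626  0.        ] [1.33158584 0.53080323 0.69980977]
can [366.  243.2] 0.58 [0.4629 0.3276 0.    ]
carton [329.3 213.8] 0.87 [0.3936 0.1972 0.    ]
carton [288.4 212.4] 0.72 [0.4481 0.097  0.    ]
gap [237.5 236.8] 0.85 [0.6307 0.0473 0.016 ]
lever_pad [161.3 163.2] 0.48 [ 0.5938 -0.2253  0.132 ]
station [213.9 228.6] 0.61 [ 0.6188 -0.0366  0.    ]
tape_roll [333.8 272.6] 0.79 [0.6057 0.3002 0. 
[... 167 characters left out ...]
0.89122694]
can [140.8 239.9] 0.61 [0.4639 0.332  0.    ]
carton [200.1 267. ] 0.76 [0.404  0.1911 0.    ]
carton [244.9 254.7] 0.72 [0.4344 0.0874 0.    ]
carton [373.5 278.9] 0.22 [ 0.3848 -0.2115  0.    ]
gap [261.3 175.5] 0.84 [0.6188 0.0526 0.016 ]
lever_pad [395.7 175.1] 0.87 [ 0.6108 -0.2177  0.132 ]
station [305.6 179.8] 0.91 [ 0.6124 -0.0521  0.    ]
station [235.5 119.4] 0.25 [0.7545 0.1168 0.    ]
tape_roll [371.5 281.5] 0.63 [ 0.3788 -0.2068  0.    ]
tape_roll [160.5 179.4] 0.6 [0.6071 0.2911 0.    ]
phone [377.4 280.4] 0.74 [ 0.3816 -0.2205  0.    ]
padlock [235.  117.8] 0.77 [0.7583 0.1181 0.    ]
wrist [ 0.20688086 -0.58632094  0.        ] [ 0.10885664 -0.62052187  0.38495462]
```

View pics/scene0.png

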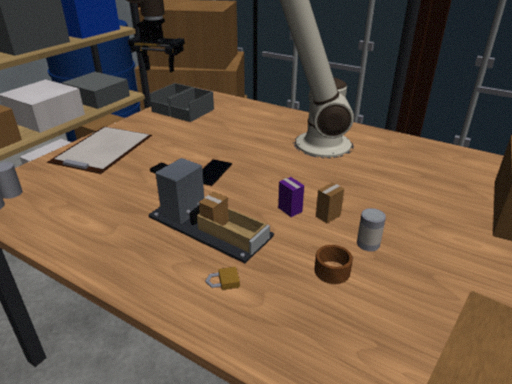

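View pics/top0.png

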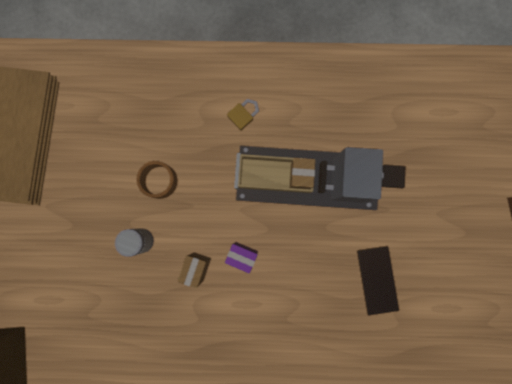

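```bash
python3 - <<'E'
import cv2
a=cv2.imread("pics/top0.png")
cv2.imwrite("pics/t1.png",cv2.resize(a[130:225,225:415],None,fx=4.2,fy=4.2,interpolation=cv2.INTER_CUBIC))
cv2.imwrite("pics/t2.png",cv2.resize(a[215:300,100:270],None,fx=4.5,fy=4.5,interpolation=cv2.INTER_CUBIC))
E
```

```text
(no output)
```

View pics/t1.png

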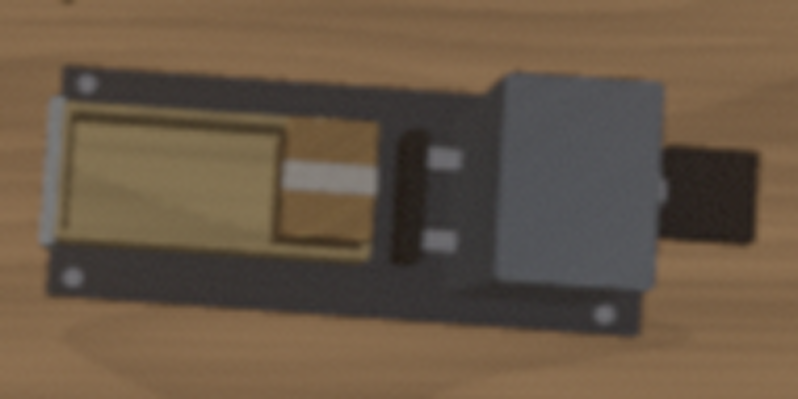

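View pics/t2.png

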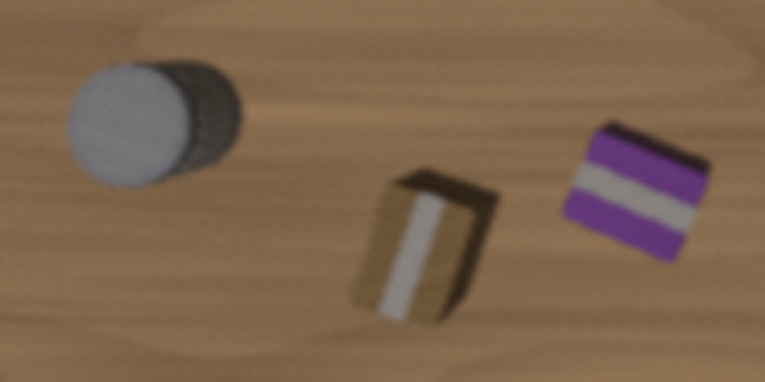

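```bash
python3 - <<'E'
from h import *
from scipy.optimize import least_squares
p=viewer.read_camera("top")
c1=lambda q:(225+(q[0]+.5)/4.2-.5,130+(q[1]+.5)/4.2-.5)
c2=lambda q:(100+(q[0]+.5)/4.5-.5,215+(q[1]+.5)/4.5-.5)
# station model pts; local x,y,z
L=[];I=[]
def add(l,q): L.append(l);I.append(c1(q))
add((.065,.165,.012),(64,66));add((-.065,.165,.012),(48,296));add((-.065,-.165,.012),(638,334))
add((.05,-.059,.15),(507,73));add((.05,-.135,.15),(664,84));add((-.05,-.135,.15),(653,290));add((-.05,-.059,.15),(495,278))
add((.023,-.187,.132),(757,152));add((-.023,-.187,.132),(752,243))
L=np.array(L);I=np.array(I)
def T(s,L):
    c,n=np.cos(s[2]),np.sin(s[2]);return np.c_[s[0]+c*L[:,0]-n*L[:,1],s[1]+n*L[:,0]+c*L[:,1],L[:,2]]
f=lambda s:(proj(p,T(s,L))-I).ravel()
r=least_squares(f,[.61,-.05,0],loss='soft_l1');s=r.x
print("station",s,np.degrees(s[2]));print(f(s).reshape(-1,2).round(1))
print("gap",T(s,np.array([[0,.094,.016]])),"pad",T(s,np.array([[0,-.164,.132]])))
K=np.array([onz(p,c2(q),.09) for q in((395,183),(476,210),(440,322),(355,300))])
print("carton",K.mean(0),[np.linalg.norm(K[i]-K[(i+1)%4]) for i in range(4)])
d=K[0]+K[1]-K[2]-K[3];print("x-axis deg",np.degrees(np.arctan2(d[1],d[0])))
e=K[0]+K[3]-K[1]-K[2];print("y-axis deg",np.degrees(np.arctan2(e[1],e[0])))
print("can",onz(p,c2((130,125)),.092))
# wrist cam in tool frame
from scipy.spatial.transform import Rotation as R
st=manip.get_state();w=viewer.read_camera("wrist");Rt=R.from_quat(st["ee_rot"])
C=ray(w,(0,0))[0];print("cam in tool",Rt.inv().apply(C-st["position"]),Rt.inv().apply(ray(w,(256,192))[1]), w["mtx"])
print(Rt.as_matrix().round(3))
E
```

```text
station [ 0.61723159 -0.05048296 -0.04788645] -2.7436914833397403
[[-3.  -0.2]
 [-3.1  0.2]
 [-1.3  0.6]
 [-0.4 -0.9]
 [ 0.8 -1. ]
 [ 1.1  0.5]
 [-0.2  0.7]
 [ 1.1 -0.6]
 [ 1.3  0.4]]
gap [[0.6217312  0.04340928 0.016     ]] pad [[ 0.60938122 -0.21429496  0.132     ]]
carton [0.4066487  0.19308501 0.09      ] [np.float64(0.03990677017315749), np.float64(0.053888766268172225), np.float64(0.04084981611307273), np.float64(0.05671041671637654)]
x-axis deg -16.843647688257825
y-axis deg 74.9575237770422
can [0.46350368 0.328451   0.092     ]
cam in tool [ 0.07240764 -0.00085001 -0.16237016] [-0.26013117  0.01225398  0.96560494] [[312.43513701   0.         251.87880544]
 [  0.         312.43513701 193.90807544]
 [  0.           0.           1.        ]]
[[-0.959 -0.285  0.   ]
 [-0.285  0.959 -0.   ]
 [ 0.    -0.    -1.   ]]
```

>>> {"op": "step_arm", "data": {"jaw": [1, 1, 1, 1, 1, 1, 1, 1, 1, 1, 1, 1], "delta_pos": [[0.03, 0.045, 0], [0.065, 0.098, 0], [0.1, 0.15, 0], [0.135, 0.203, 0], [0.17, 0.255, 0], [0.205, 0.308, 0], [0.24, 0.36, 0], [0.275, 0.413, 0], [0.31, 0.465, 0], [0.345, 0.518, 0], [0.38, 0.57, 0], [0.41, 0.62, 0]], "rotation": [[0, 0, 5], [0, 0, 11], [0, 0, 17], [0, 0, 23], [0, 0, 29], [0, 0, 35], [0, 0, 41], [0, 0, 47], [0, 0, 53], [0, 0, 59], [0, 0, 65], [0, 0, 70.5]]}}

```text
time: 2.55
position: [0.5881, 0.0213, 0.2228]
ee_rot: [-0.69, 0.724, -0.0, 0.0]
force: [1.0, -1.1, 0.6]
finger_gap: 0.997
```

>>> {"op": "step_arm", "data": {"jaw": [1, 1], "delta_pos": [[0.01, 0.01, 0], [0.01, 0.01, 0]], "rotation": [[0, 0, 0], [0, 0, 0]]}}

```text
time: 2.8
position: [0.5972, 0.0298, 0.222]
ee_rot: [-0.689, 0.725, 0.0, -0.001]
force: [-0.2, -0.8, -0.3]
finger_gap: 1.005
```

```bash
python3 - <<'E'
from h import *
s=manip.get_state();print(s["time"],s["position"],s["joint_pos"],s["ee_rot"])
p=viewer.read_camera("wrist");cv2.imwrite("pics/w1.png",cv2.resize(p["frame"],(768,576),interpolation=cv2.INTER_CUBIC))
np.savez("w1.npz",**{k:np.array(p[k]) for k in("mtx","rvec","tvec")})
for th,z in(("gap",.016),("lever_pad",.132),("station",0)):
    for r in nets.place_of(p,th)[:3]: print(th,np.round(r["at"],1),round(r["conf"],2),np.round(onz(p,r["at"],z),4))
E
```

```text
2.8 [0.59716762 0.02981526 0.22198297] [ 3.20428888e-01  3.39694718e-01 -6.16318797e-02 -1.98702803e-05
 -1.17059631e+00 -3.71430340e-01] [-6.88844181e-01  7.24909219e-01  2.47934985e-04 -5.05872444e-04]
gap [232.  183.1] 0.87 [0.6224 0.0428 0.016 ]
gap [232.9 104.4] 0.56 [ 0.6151 -0.0486  0.016 ]
station [233.  104.5] 0.83 [ 0.6159 -0.0487  0.    ]
```

View pics/w1.png

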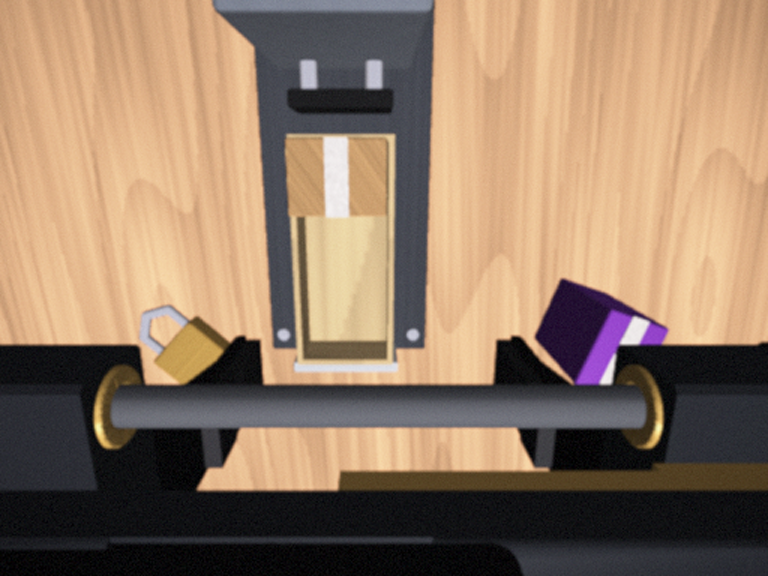

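```bash
python3 - <<'E'
from h import *
from scipy.optimize import least_squares
d=np.load("w1.npz");p={k:d[k] for k in d}
L=np.array([(.036,-.012,.056),(-.036,-.012,.056),(.036,.154,.056),(-.036,.154,.056),(.05,-.059,.15),(-.05,-.059,.15),(.03,-.008,.096),(-.03,-.008,.096),(-.03,.038,.096),(.03,.038,.096)])
I=np.array([(286,133),(396,134),(295,363),(396,362),(215,10),(433,10),(285,138),(387,139),(388,216),(289,216)])/1.5-.17
def T(s,L):
    c,n=np.cos(s[2]),np.sin(s[2]);return np.c_[s[0]+c*L[:,0]-n*L[:,1],s[1]+n*L[:,0]+c*L[:,1],L[:,2]]
f=lambda s:(proj(p,T(s,L))-I).ravel()
s=least_squares(f,[.617,-.05,-.05],loss='soft_l1').x
print(s,np.degrees(s[2]));print(f(s).reshape(-1,2).round(1))
for n,q in(("gap",(0,.094,.016)),("pad",(0,-.164,.132)),("cartonT",(0,.063,.016)),("canT",(0,.118,.016))):print(n,T(s,np.array([q])).round(4))
E
```

```text
[ 0.61803323 -0.05111257 -0.05115159] -2.9307700118062203
[[ 0.8  0.5]
 [-0.4 -0.2]
 [ 2.2  0.7]
 [-1.9  1.4]
 [-2.7  0.1]
 [ 1.7  0.1]
 [ 0.  -0.7]
 [ 0.4 -1.4]
 [-0.6  0. ]
 [-0.   0. ]]
gap [[0.6228 0.0428 0.016 ]]
pad [[ 0.6096 -0.2149  0.132 ]]
cartonT [[0.6213 0.0118 0.016 ]]
canT [[0.6241 0.0667 0.016 ]]
```

>>> {"op": "step_arm", "data": {"jaw": [1, 1, 1, 1, 1, 1, 1], "delta_pos": [[-0.03, 0.037, 0], [-0.065, 0.081, 0], [-0.1, 0.124, 0], [-0.135, 0.168, 0], [-0.168, 0.209, 0], [-0.193, 0.24, 0], [-0.193, 0.24, 0]], "rotation": [[0, 0, -2], [0, 0, -4.5], [0, 0, -7], [0, 0, -10], [0, 0, -12], [0, 0, -13.5], [0, 0, -13.5]]}}

```text
time: 3.88
position: [0.4029, 0.2699, 0.2232]
ee_rot: [-0.6, 0.8, 0.0, 0.001]
force: [0.7, -1.3, 0.3]
finger_gap: 0.998
```

```bash
python3 - <<'E'
from h import *
s=manip.get_state();print(s["time"],s["position"],s["joint_pos"],s["ee_rot"])
p=viewer.read_camera("wrist");cv2.imwrite("pics/w2.png",cv2.resize(p["frame"],(768,576),interpolation=cv2.INTER_CUBIC))
np.savez("w2.npz",**{k:np.array(p[k]) for k in("mtx","rvec","tvec")})
for th,z in(("carton",0),("can",0)):
    for r in nets.place_of(p,th)[:3]: print(th,np.round(r["at"],1),round(r["conf"],2),np.round(onz(p,r["at"],z),4))
E
```

```text
3.875 [0.40294313 0.2698539  0.22321172] [ 9.25829629e-01  1.43707865e-01 -3.23531262e-01 -1.05071957e-04
 -1.10225099e+00 -1.21051149e+00] [-5.99625748e-01  8.00280284e-01  2.27255590e-04  6.14082913e-04]
carton [233.1 108.5] 0.87 [0.405  0.1939 0.    ]
carton [182.   26.1] 0.72 [0.4334 0.0932 0.    ]
can [220.8 222.3] 0.63 [0.4632 0.3271 0.    ]
```

View pics/w2.png

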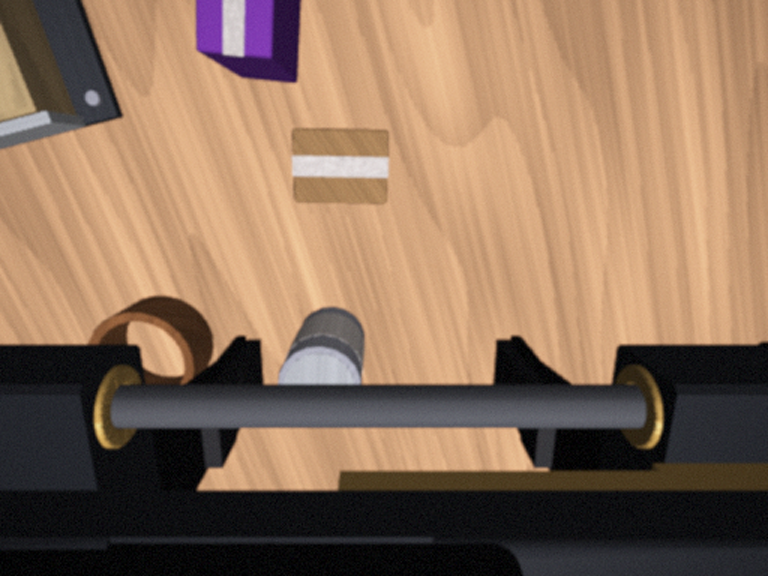

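```bash
python3 - <<'E'
from h import *
d=np.load("w2.npz");p={k:d[k] for k in d}
K=np.array([onz(p,np.array(q)/1.5-.17,.09) for q in((293,128),(389,130),(387,203),(295,202))])
print(K.mean(0),[np.linalg.norm(K[i]-K[(i+1)%4]).round(4) for i in range(4)])
for a,b in((0,1),(3,2)): e=K[a]-K[b];print(np.degrees(np.arctan2(e[1],e[0])))
from scipy.spatial.transform import Rotation as R
m=R.from_quat(manip.get_state()["ee_rot"]).as_matrix();print(np.degrees(np.arctan2(m[1,1],m[0,1])))
E
```

```text
[0.40568291 0.19553353 0.09      ] [np.float64(0.0573), np.float64(0.043), np.float64(0.0572), np.float64(0.0435)]
-17.450524381555
-16.92823127725243
163.4808534513159
```

>>> {"op": "step_arm", "data": {"jaw": [1, 1, 1, 1, 1, 1, 1, 0.4, 0.4, 0.4, 0.4, 0.4], "delta_pos": [[0, -0.04, 0], [0.0005, -0.076, -0.02], [0.0005, -0.076, -0.07], [0.0005, -0.076, -0.12], [0.0005, -0.076, -0.155], [0.0005, -0.076, -0.173], [0.0005, -0.076, -0.173], [0.0005, -0.076, -0.173], [0.0005, -0.076, -0.173], [0.0005, -0.076, -0.173], [0.0005, -0.076, -0.173], [0.0005, -0.076, -0.173]], "rotation": [[0, 0, 0], [0, 0, -0.5], [0, 0, -0.5], [0, 0, -0.5], [0, 0, -0.5], [0, 0, -0.5], [0, 0, -0.5], [0, 0, -0.5], [0, 0, -0.5], [0, 0, -0.5], [0, 0, -0.5], [0, 0, -0.5]], "grip_force": 25}}

```text
time: 5.52
position: [0.4049, 0.1936, 0.0501]
ee_rot: [-0.595, 0.804, -0.0, 0.0]
force: [-0.3, -0.1, 4.1]
finger_gap: 0.66
```

```bash
python3 - <<'E'
from h import *
s=manip.get_state();print(manip.hold_point_z,s["time"],s["position"],s["finger_gap"],s["finger_gap"]*87,s["force"])
p=viewer.read_camera("scene");cv2.imwrite("pics/s3.png",cv2.resize(p["frame"][130:290,180:420],None,fx=3,fy=3,interpolation=cv2.INTER_CUBIC))
E
```

```text
0.0187 5.525 [0.40487491 0.19363125 0.05008007] 0.6596409130462533 57.388759435024035 [-0.30956009 -0.0861784   4.13859459]
```

View pics/s3.png

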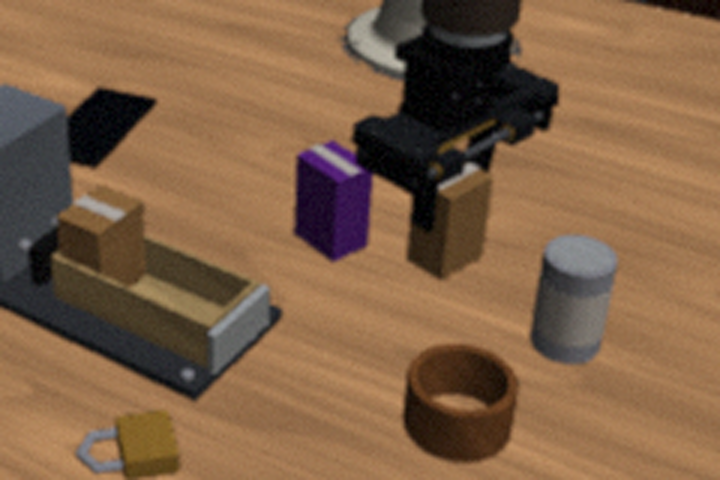

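>>> {"op": "step_arm", "data": {"jaw": [0.4, 0.4, 0.4, 0.4, 0.4, 0.4, 0.4, 0.4, 0.4, 0.4, 0.4, 0.4], "delta_pos": [[0, 0, 0.015], [0, 0, 0.05], [0, 0, 0.095], [0.02, -0.017, 0.12], [0.055, -0.047, 0.12], [0.09, -0.0765, 0.12], [0.125, -0.106, 0.12], [0.16, -0.136, 0.12], [0.19, -0.1615, 0.12], [0.208, -0.177, 0.12], [0.216, -0.1835, 0.12], [0.216, -0.1835, 0.12]], "rotation": [[0, 0, 0], [0, 0, 0], [0, 0, 0], [0, 0, 1], [0, 0, 3], [0, 0, 5.5], [0, 0, 8], [0, 0, 10], [0, 0, 12], [0, 0, 13.5], [0, 0, 14.1], [0, 0, 14.1]]}}

```text
time: 7.08
position: [0.62, 0.0098, 0.1684]
ee_rot: [-0.689, 0.725, 0.001, -0.001]
force: [-0.4, 0.1, -2.0]
finger_gap: 0.659
```

```bash
python3 - <<'E'
from h import *
s=manip.get_state();print(s["time"],s["position"],s["finger_gap"],s["force"],s["ee_rot"])
for n in("wrist","scene","top"):
    p=viewer.read_camera(n);f=p["frame"];f=f if n=="wrist" else f[130:290,180:400] if n=="scene" else f[130:225,225:415]
    cv2.imwrite(f"pics/{n}4.png",cv2.resize(f,None,fx=1.5 if n=="wrist" else 3.5,fy=1.5 if n=="wrist" else 3.5,interpolation=cv2.INTER_CUBIC))
    np.savez(f"{n}4.npz",**{k:np.array(p[k]) for k in("mtx","rvec","tvec")})
E
```

```text
7.075 [0.62001368 0.00983772 0.16844387] 0.6594451690513471 [-0.38089519  0.10539902 -1.9823032 ] [-0.68892348  0.72483328  0.00075223 -0.0007635 ]
```

View pics/wrist4.png

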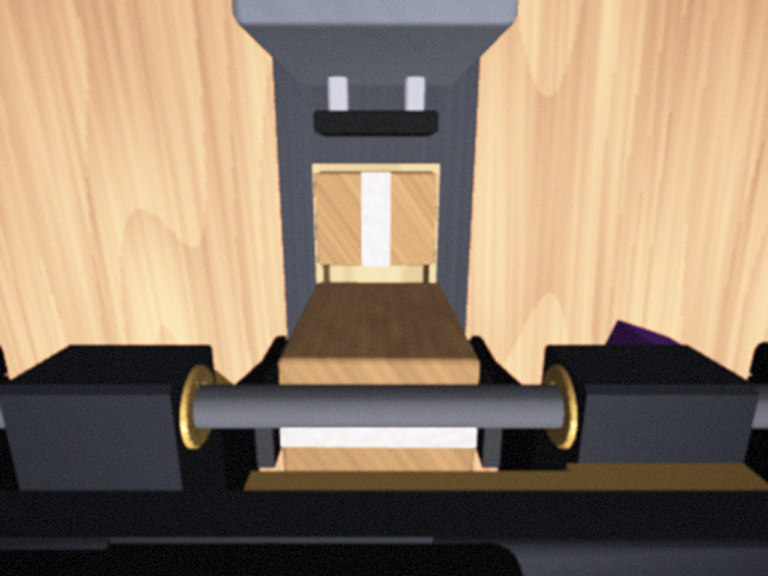

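View pics/scene4.png

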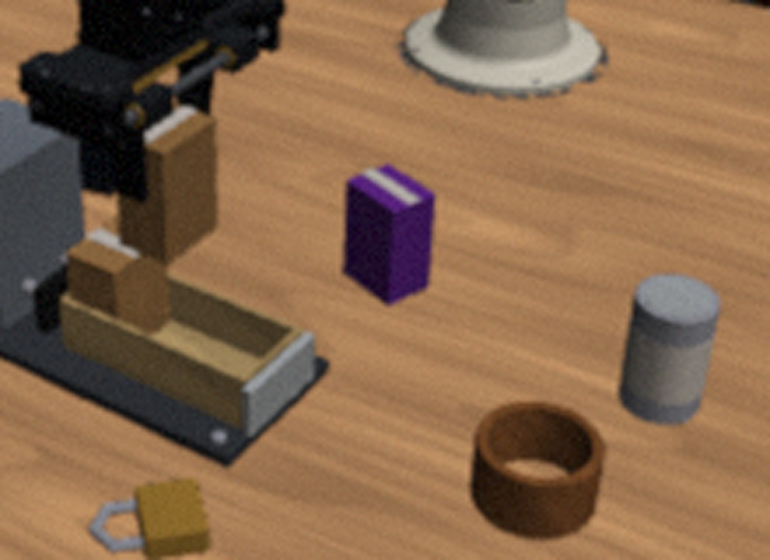

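```bash
python3 - <<'E'
from h import *
d=np.load("wrist4.npz");p={k:d[k] for k in d}
g=lambda q,z:onz(p,np.array(q)/1.5-.17,z).round(4)
print("held bottom",g((316,284),.1184),g((462,284),.1184))
print("held top front",g((281,357),.2084),g((475,357),.2084))
print("packed near",g((315,266),.096),g((437,266),.096),"far",g((314,172),.096),g((438,172),.096))
print("rim",g((311,163),.056),g((441,163),.056))
E
```

```text
held bottom [ 0.6486 -0.0101  0.1184] [ 0.5804 -0.0066  0.1184]
held top front [ 0.647  -0.0121  0.2084] [ 0.5924 -0.0093  0.2084]
packed near [ 0.6516 -0.014   0.096 ] [ 0.5892 -0.0108  0.096 ] far [ 0.6481 -0.0605  0.096 ] [ 0.5879 -0.0575  0.096 ]
rim [ 0.6546 -0.065   0.056 ] [ 0.5811 -0.0613  0.056 ]
```

>>> {"op": "step_arm", "data": {"jaw": [0.4, 0.4, 0.4, 0.4, 0.4, 0.4, 0.4], "delta_pos": [[0.001, -0.0005, -0.01], [0.001, -0.0005, -0.035], [0.001, -0.0005, -0.06], [0.001, -0.0005, -0.08], [0.001, -0.0005, -0.092], [0.001, -0.0005, -0.098], [0.001, -0.0005, -0.1]], "rotation": [[0, 0, 0], [0, 0, 0], [0, 0, 0], [0, 0, 0], [0, 0, 0], [0, 0, 0], [0, 0, 0]]}}

```text
time: 8.1
position: [0.6218, 0.0095, 0.0697]
ee_rot: [-0.689, 0.724, -0.0, 0.0]
force: [0.3, -0.6, -2.8]
finger_gap: 0.665
```

```bash
python3 - <<'E'
from h import *
s=manip.get_state();print(s["time"],s["position"],s["finger_gap"],s["force"],s["torque"])
for n in("wrist","scene"):
    p=viewer.read_camera(n);f=p["frame"];f=f if n=="wrist" else f[130:290,130:350]
    cv2.imwrite(f"pics/{n}5.png",cv2.resize(f,None,fx=1.5 if n=="wrist" else 3.5,fy=1.5 if n=="wrist" else 3.5,interpolation=cv2.INTER_CUBIC))
E
```

```text
8.1 [0.62181406 0.0095381  0.06966964] 0.6653428264610552 [ 0.31617942 -0.57889601 -2.75104147] [0.01580938 0.04864969 0.00169915]
```

View pics/wrist5.png

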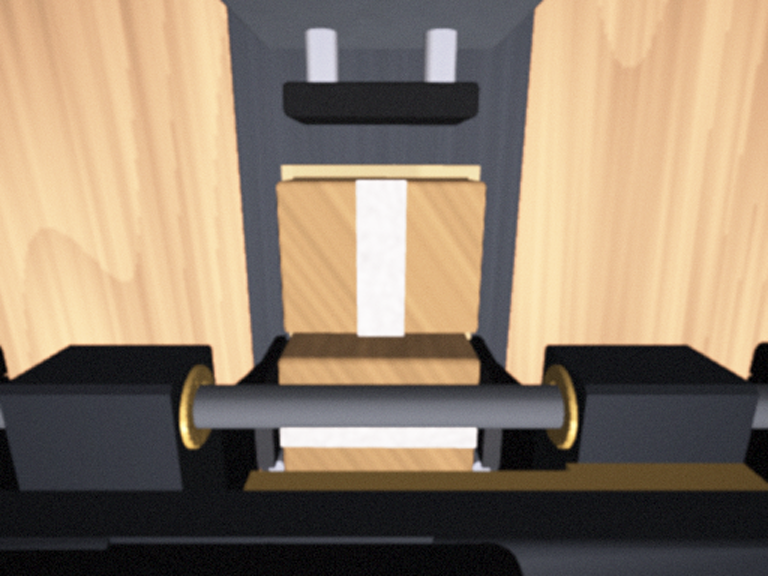

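View pics/scene5.png

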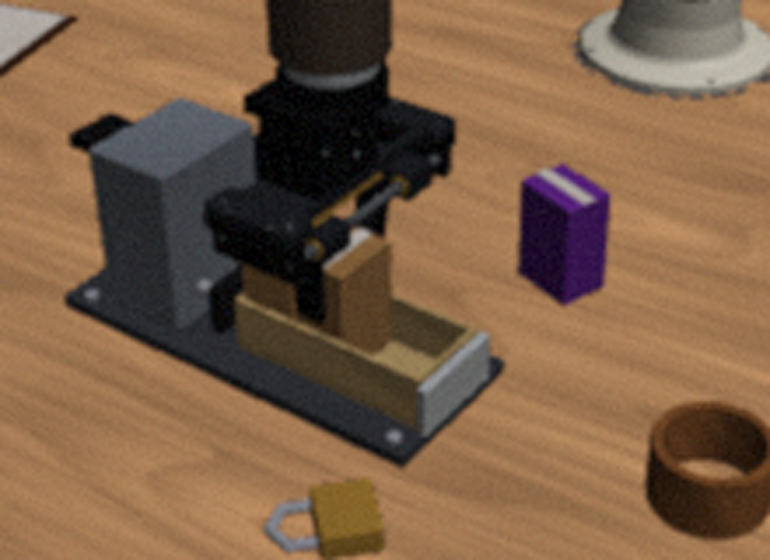

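>>> {"op": "step_arm", "data": {"jaw": [0.4, 0.4, 0.4, 0.4], "delta_pos": [[0, 0, -0.002], [0, 0, -0.004], [0, 0, -0.005], [0, 0, -0.005]], "rotation": [[0, 0, 0], [0, 0, 0], [0, 0, 0], [0, 0, 0]]}}

```text
time: 8.7
position: [0.6219, 0.0094, 0.0661]
ee_rot: [-0.689, 0.724, -0.0, 0.0]
force: [-2.4, 0.7, 5.4]
finger_gap: 0.664
```

>>> {"op": "step_arm", "data": {"jaw": [1, 1, 1, 1, 1, 1, 1, 1, 1, 1, 1, 1], "delta_pos": [[0, 0, 0], [0, 0, 0], [0, 0, 0], [0, 0, 0.015], [0, 0, 0.055], [0, 0, 0.1], [-0.015, 0.03, 0.125], [-0.04, 0.08, 0.125], [-0.066, 0.132, 0.125], [-0.092, 0.185, 0.125], [-0.118, 0.237, 0.125], [-0.14, 0.281, 0.125]], "rotation": [[0, 0, 0], [0, 0, 0], [0, 0, 0], [0, 0, 0], [0, 0, 0], [0, 0, 0], [0, 0, 0], [0, 0, 0], [0, 0, 0], [0, 0, 0], [0, 0, 0], [0, 0, 0]]}}

```text
time: 10.2
position: [0.4807, 0.2924, 0.191]
ee_rot: [-0.69, 0.724, -0.0, 0.001]
force: [1.0, -0.2, -0.3]
finger_gap: 0.999
```

```bash
python3 - <<'E'
from h import *
s=manip.get_state();print(s["time"],s["position"],s["finger_gap"],s["force"],s["torque"])
for n in("wrist","scene","top"):
    p=viewer.read_camera(n);f=p["frame"];f=f if n=="wrist" else f[130:290,180:400] if n=="scene" else f[130:225,225:415]
    cv2.imwrite(f"pics/{n}6.png",cv2.resize(f,None,fx=1.5 if n=="wrist" else 3.5,fy=1.5 if n=="wrist" else 3.5,interpolation=cv2.INTER_CUBIC))
    np.savez(f"{n}6.npz",**{k:np.array(p[k]) for k in("mtx","rvec","tvec")})
    for r in nets.place_of(p,"can")[:2]: print(n,np.round(r["at"],1),round(r["conf"],2),np.round(onz(p,r["at"],0),4))
E
```

```text
10.2 [0.4807243  0.29235767 0.19100901] 0.9988675364238545 [ 0.97652636 -0.19081584 -0.32366222] [0.09250697 0.0438723  0.04952013]
wrist [270.8 202.3] 0.64 [0.461  0.3277 0.    ]
scene [366.6 242.2] 0.85 [0.4583 0.3275 0.    ]
top [142.3 240.3] 0.97 [0.4631 0.3284 0.    ]
```

View pics/scene6.png

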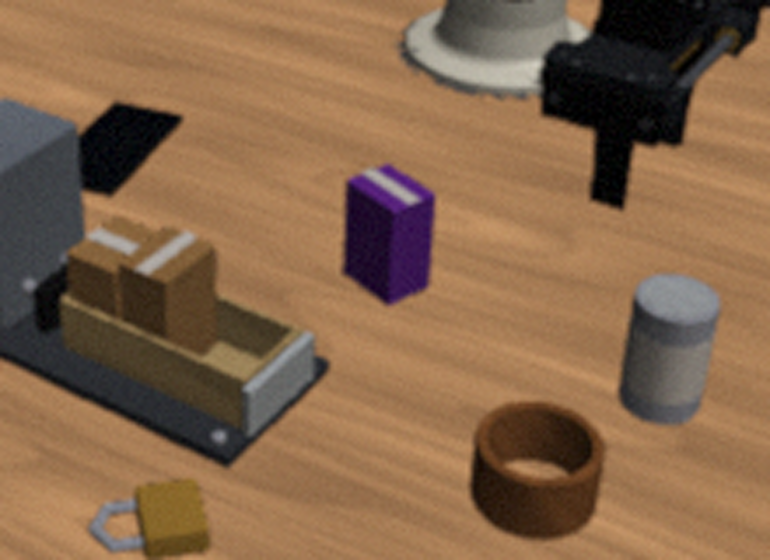

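View pics/top6.png

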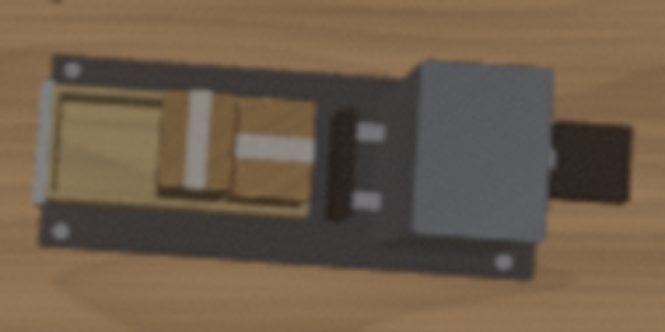

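View pics/wrist6.png

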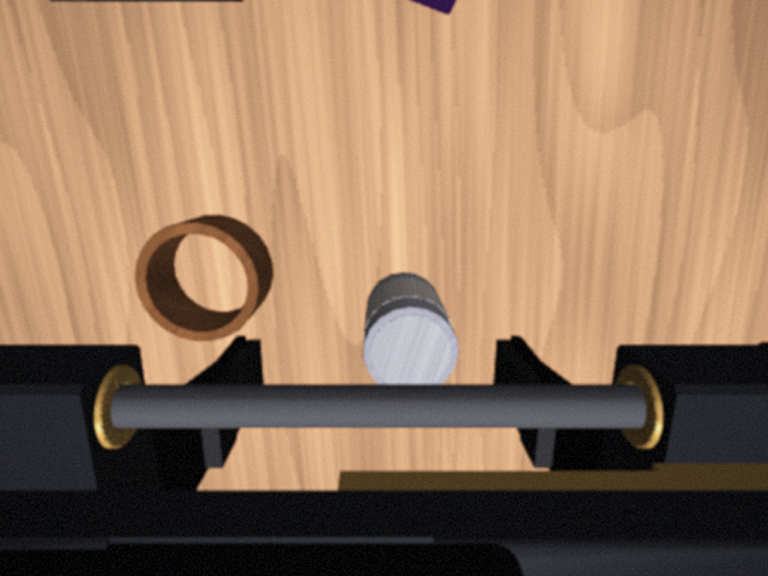

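```bash
python3 - <<'E'
from h import *
d=np.load("wrist6.npz");p={k:d[k] for k in d}
g=lambda q,z:onz(p,np.array(q)/1.5-.17,z).round(4)
print(g((411,353.5),.092),g((364,353),.092)-g((458,353),.092),g((411,307),.092))
d=np.load("top6.npz");p={k:d[k] for k in d}
q=lambda a:(225+(a[0]+.5)/3.5-.5,130+(a[1]+.5)/3.5-.5)
K=np.array([onz(p,q(a),.106) for a in((164,91),(237,95),(231,196),(158,188))]);print(K.mean(0),K)
E
```

```text
[0.4636 0.3307 0.092 ] [ 0.0564 -0.0027  0.    ] [0.4627 0.3015 0.092 ]
[0.619784   0.01124271 0.106     ] [[ 0.65030613  0.03169893  0.106     ]
 [ 0.64867146 -0.01189255  0.106     ]
 [ 0.58809275 -0.00911894  0.106     ]
 [ 0.59206566  0.0342834   0.106     ]]
```

>>> {"op": "step_arm", "data": {"jaw": [1, 1, 1, 1, 1, 1, 0.4, 0.4, 0.4, 0.4, 0.4], "delta_pos": [[-0.0185, 0.0375, 0], [-0.0185, 0.0375, -0.03], [-0.0185, 0.0375, -0.08], [-0.0185, 0.0375, -0.12], [-0.0185, 0.0375, -0.138], [-0.0185, 0.0375, -0.14], [-0.0185, 0.0375, -0.14], [-0.0185, 0.0375, -0.14], [-0.0185, 0.0375, -0.14], [-0.0185, 0.0375, -0.14], [-0.0185, 0.0375, -0.14]], "rotation": [[0, 0, 0], [0, 0, 0], [0, 0, 0], [0, 0, 0], [0, 0, 0], [0, 0, 0], [0, 0, 0], [0, 0, 0], [0, 0, 0], [0, 0, 0], [0, 0, 0]], "grip_force": 30}}

```text
time: 11.88
position: [0.4633, 0.3281, 0.0502]
ee_rot: [-0.689, 0.724, -0.0, 0.0]
force: [-0.1, -1.0, 3.5]
finger_gap: 0.659
```

```bash
python3 - <<'E'
from h import *
s=manip.get_state();print(s["time"],s["position"],s["finger_gap"],s["force"],s["torque"])
for n in("wrist",):
    p=viewer.read_camera(n);f=p["frame"]
    cv2.imwrite(f"pics/{n}7.png",cv2.resize(f,None,fx=1.5,fy=1.5,interpolation=cv2.INTER_CUBIC))
E
```

```text
11.875 [0.46326789 0.32814564 0.05020734] 0.6589901470513174 [-0.14508793 -0.99570316  3.54759107] [-0.05980391  0.35238594 -0.0602332 ]
```

View pics/wrist7.png

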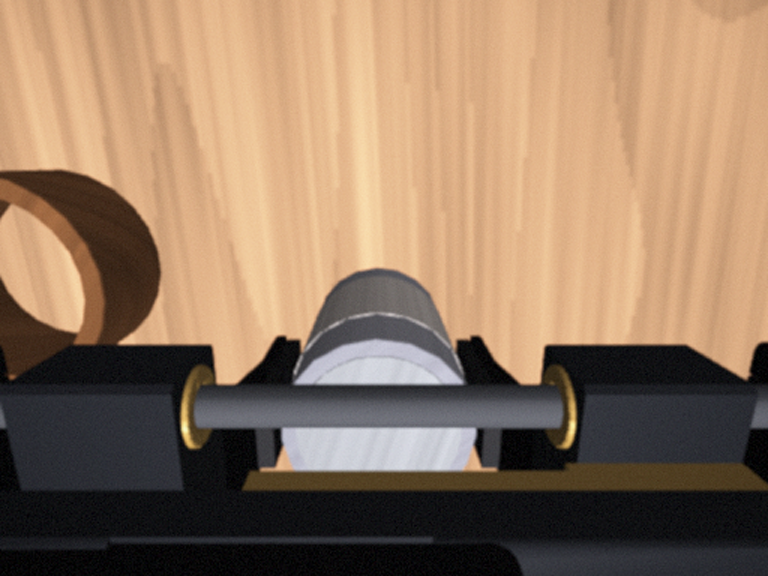

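>>> {"op": "step_arm", "data": {"jaw": [0.4, 0.4, 0.4, 0.4, 0.4, 0.4, 0.4, 0.4, 0.4, 0.4, 0.4, 0.4], "delta_pos": [[0, 0, 0.015], [0, 0, 0.05], [0, 0, 0.09], [0.015, -0.025, 0.11], [0.04, -0.065, 0.11], [0.07, -0.114, 0.11], [0.1, -0.163, 0.11], [0.126, -0.206, 0.11], [0.146, -0.239, 0.11], [0.157, -0.257, 0.11], [0.1605, -0.263, 0.11], [0.1605, -0.263, 0.11]], "rotation": [[0, 0, 0], [0, 0, 0], [0, 0, 0], [0, 0, 0], [0, 0, 0], [0, 0, 0], [0, 0, 0], [0, 0, 0], [0, 0, 0], [0, 0, 0], [0, 0, 0], [0, 0, 0]]}}

```text
time: 13.42
position: [0.6232, 0.0653, 0.1593]
ee_rot: [-0.689, 0.724, 0.0, -0.0]
force: [-0.2, 0.7, -2.9]
finger_gap: 0.658
```

```bash
python3 - <<'E'
from h import *
s=manip.get_state();print(s["time"],s["position"],s["finger_gap"],s["force"],s["torque"])
for n in("wrist","scene"):
    p=viewer.read_camera(n);f=p["frame"];f=f if n=="wrist" else f[130:290,130:350]
    cv2.imwrite(f"pics/{n}8.png",cv2.resize(f,None,fx=1.5 if n=="wrist" else 3.5,fy=1.5 if n=="wrist" else 3.5,interpolation=cv2.INTER_CUBIC))
    np.savez(f"{n}8.npz",**{k:np.array(p[k]) for k in("mtx","rvec","tvec")})
E
```

```text
13.425 [0.62316256 0.06530725 0.15932012] 0.6578253654109762 [-0.2041701   0.73681638 -2.86628061] [0.03042759 0.07620289 0.00324797]
```

View pics/wrist8.png

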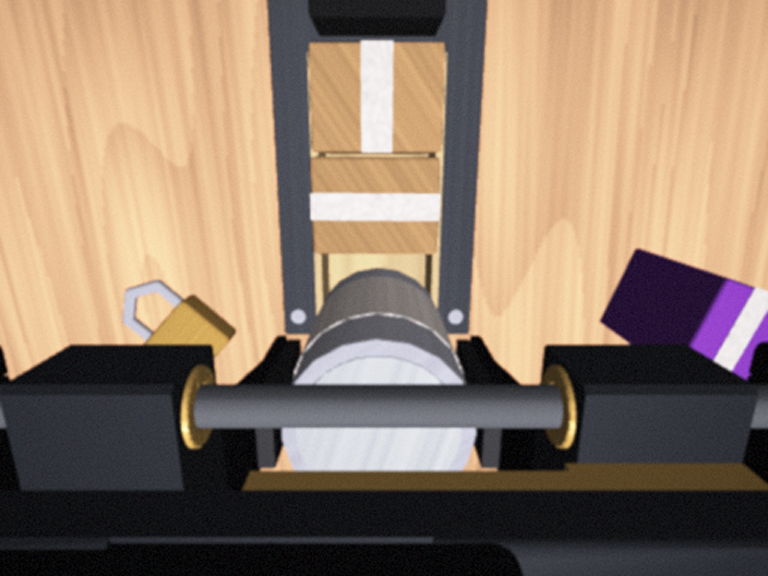

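View pics/scene8.png

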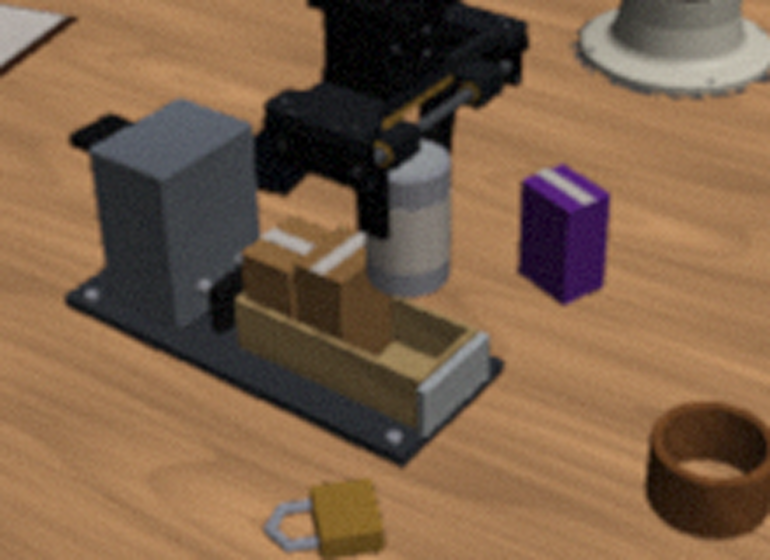

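```bash
python3 - <<'E'
from h import *
d=np.load("wrist8.npz");p={k:d[k] for k in d}
g=lambda q,z:onz(p,np.array(q)/1.5-.17,z).round(4)
print("carton near",g((315,254),.106),g((440,253),.106),"far",g((311,158),.106),g((441,158),.106))
print("packed near",g((310,152),.096),g((444,152),.096))
print("can bottom front",g((378,269),.1093),"can top sides",g((282,430),.2013),g((476,430),.2013))
print("plate end corners",g((285,332),.012),g((470,332),.012))
E
```

```text
carton near [0.6516 0.0318 0.106 ] [0.5933 0.0342 0.106 ] far [ 0.6497 -0.0113  0.106 ] [ 0.5922 -0.0085  0.106 ]
packed near [ 0.6513 -0.0142  0.096 ] [ 0.5895 -0.0111  0.096 ]
can bottom front [0.6225 0.0397 0.1093] can top sides [0.6517 0.0653 0.2013] [0.5955 0.0682 0.2013]
plate end corners [0.691  0.1035 0.012 ] [0.5613 0.11   0.012 ]
```

>>> {"op": "step_arm", "data": {"jaw": [0.4, 0.4, 0.4, 0.4, 0.4, 0.4, 0.4], "delta_pos": [[0.001, -0.002, -0.005], [0.001, -0.002, -0.025], [0.001, -0.002, -0.045], [0.001, -0.002, -0.06], [0.001, -0.002, -0.075], [0.001, -0.002, -0.085], [0.001, -0.002, -0.089]], "rotation": [[0, 0, 0], [0, 0, 0], [0, 0, 0], [0, 0, 0], [0, 0, 0], [0, 0, 0], [0, 0, 0]]}}

```text
time: 14.4
position: [0.6244, 0.0628, 0.0699]
ee_rot: [-0.689, 0.724, 0.0, -0.0]
force: [0.7, -0.9, -3.5]
finger_gap: 0.66
```

```bash
python3 - <<'E'
from h import *
s=manip.get_state();print(s["time"],s["position"],s["finger_gap"],s["force"],s["torque"])
for n in("wrist","scene"):
    p=viewer.read_camera(n);f=p["frame"];f=f if n=="wrist" else f[130:290,130:350]
    cv2.imwrite(f"pics/{n}9.png",cv2.resize(f,None,fx=1.5 if n=="wrist" else 3.5,fy=1.5 if n=="wrist" else 3.5,interpolation=cv2.INTER_CUBIC))
E
```

```text
14.4 [0.62444144 0.06284693 0.06987761] 0.6595676022492526 [ 0.68393342 -0.87168153 -3.53854374] [ 0.02626937  0.08050962 -0.0236792 ]
```

View pics/scene9.png

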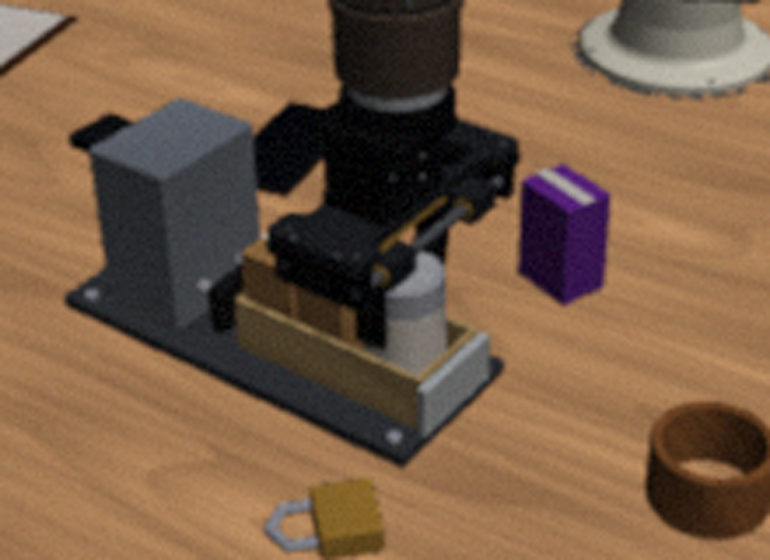

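View pics/wrist9.png

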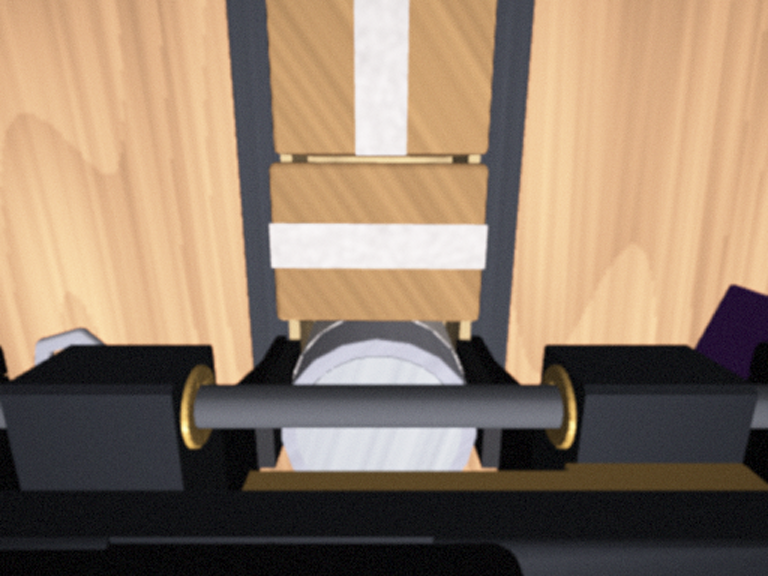

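Both are inside with free clearance. I'll lower the can the last 4 mm to the floor.

>>> {"op": "step_arm", "data": {"jaw": [0.4, 0.4, 0.4, 0.4], "delta_pos": [[0, 0, -0.003], [0, 0, -0.0045], [0, 0, -0.006], [0, 0, -0.006]], "rotation": [[0, 0, 0], [0, 0, 0], [0, 0, 0], [0, 0, 0]]}}

```text
time: 15.0
position: [0.6248, 0.0629, 0.0662]
ee_rot: [-0.689, 0.724, -0.0, 0.0]
force: [-3.7, 0.1, 5.3]
finger_gap: 0.655
```

>>> {"op": "step_arm", "data": {"jaw": [1, 1, 1, 1, 1, 1, 1, 0.5, 0, 0, 0, 0], "delta_pos": [[0, 0, 0], [0, 0, 0], [0, 0, 0], [0, 0, 0.012], [0, 0, 0.05], [0, 0, 0.1], [0, 0, 0.145], [-0.001, -0.02, 0.155], [-0.004, -0.07, 0.155], [-0.007, -0.125, 0.155], [-0.01, -0.18, 0.155], [-0.013, -0.235, 0.155]], "rotation": [[0, 0, 0], [0, 0, 0], [0, 0, 0], [0, 0, 0], [0, 0, 0], [0, 0, 0], [0, 0, 0], [0, 0, 0], [0, 0, 0], [0, 0, 0], [0, 0, 0], [0, 0, 0]]}}

```text
time: 16.5
position: [0.6107, -0.1742, 0.2193]
ee_rot: [-0.689, 0.725, 0.0, -0.0]
force: [0.6, 1.2, -0.1]
finger_gap: 0.518
```

>>> {"op": "step_arm", "data": {"jaw": [0, 0, 0], "delta_pos": [[-0.002, -0.035, 0], [-0.0025, -0.048, 0], [-0.0025, -0.048, 0]], "rotation": [[0, 0, 0], [0, 0, 0], [0, 0, 0]]}}

```text
time: 16.88
position: [0.6086, -0.2207, 0.2191]
ee_rot: [-0.689, 0.725, 0.0, -0.0]
force: [0.4, 0.9, 0.4]
finger_gap: 0.169
```

```bash
python3 - <<'E'
from h import *
s=manip.get_state();print(s["time"],s["position"],s["finger_gap"],s["force"],s["torque"],s["joint_pos"])
for n in("wrist","scene","top"):
    p=viewer.read_camera(n);f=p["frame"];f=f if n=="wrist" else f[110:270,130:350] if n=="scene" else f[130:225,225:415]
    cv2.imwrite(f"pics/{n}10.png",cv2.resize(f,None,fx=1.5 if n=="wrist" else 3.5,fy=1.5 if n=="wrist" else 3.5,interpolation=cv2.INTER_CUBIC))
    np.savez(f"{n}10.npz",**{k:np.array(p[k]) for k in("mtx","rvec","tvec")})
    for r in nets.place_of(p,"lever_pad")[:1]: print(n,np.round(r["at"],1),round(r["conf"],2),np.round(onz(p,r["at"],.132),4))
E
```

```text
16.875 [ 0.6086359  -0.22073341  0.21908986] 0.1688839993433968 [0.39080618 0.87871518 0.36918813] [-0.00076304  0.12707871 -0.00031997] [-9.86289154e-02  4.25710579e-01  6.34245246e-02 -2.48195620e-04
 -1.20941984e+00  4.74664493e-02]
wrist [251.5 208.9] 0.89 [ 0.61   -0.2125  0.132 ]
scene [238.1 235.6] 0.56 [0.7456 0.1282 0.132 ]
top [236.9 118.7] 0.46 [0.7205 0.104  0.132 ]
```

View pics/scene10.png

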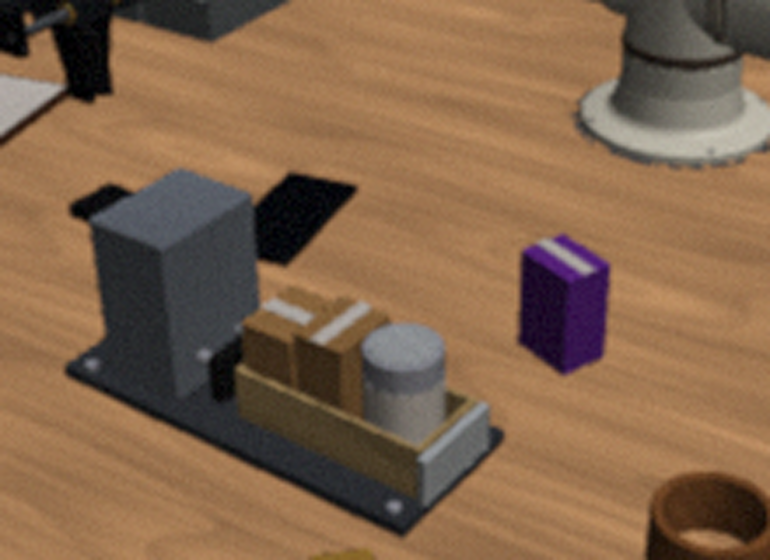

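View pics/top10.png

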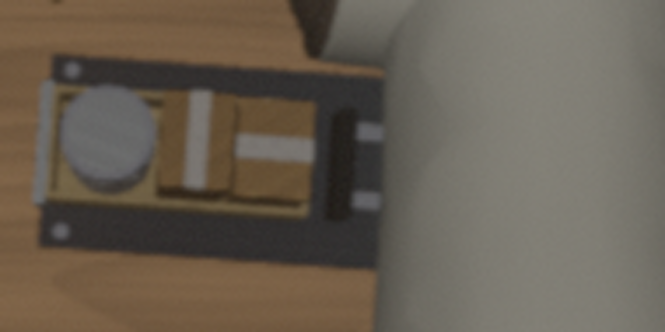

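View pics/wrist10.png

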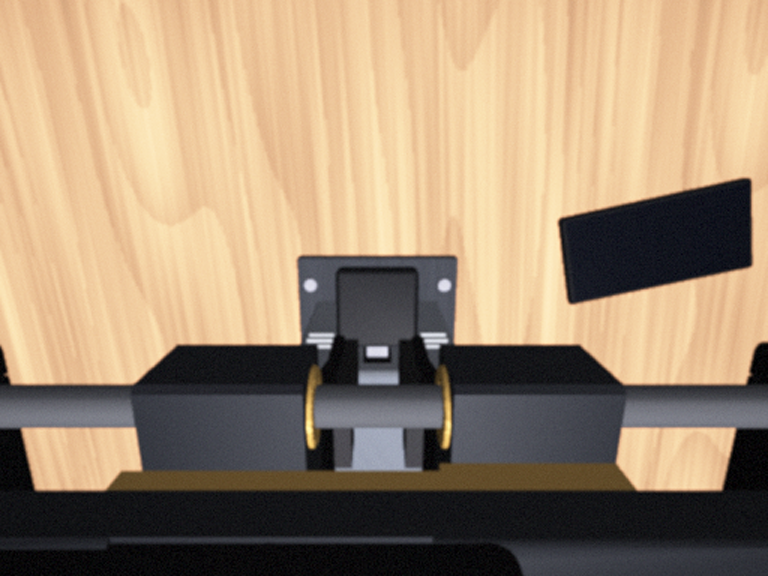

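>>> {"op": "step_arm", "data": {"jaw": [0, 0, 0, 0, 0], "delta_pos": [[0, 0.001, -0.01], [0, 0.001, -0.04], [0, 0.001, -0.065], [0, 0.001, -0.08], [0, 0.001, -0.085]], "rotation": [[0, 0, 0], [0, 0, 0], [0, 0, 0], [0, 0, 0], [0, 0, 0]]}}

```text
time: 17.8
position: [0.6087, -0.2189, 0.1334]
ee_rot: [-0.689, 0.724, 0.001, -0.001]
force: [0.7, -0.7, -0.3]
finger_gap: 0.007
```

>>> {"op": "step_arm", "data": {"jaw": [0, 0, 0, 0, 0, 0, 0, 0, 0, 0], "delta_pos": [[0, 0, -0.003], [0, 0, -0.006], [0, 0, -0.01], [0, 0, -0.014], [0, 0, -0.018], [0, 0, -0.022], [0, 0, -0.026], [0, 0, -0.03], [0, 0, -0.033], [0, 0, -0.033]], "rotation": [[0, 0, 0], [0, 0, 0], [0, 0, 0], [0, 0, 0], [0, 0, 0], [0, 0, 0], [0, 0, 0], [0, 0, 0], [0, 0, 0], [0, 0, 0]]}}

```text
time: 19.05
position: [0.6095, -0.2192, 0.1065]
ee_rot: [-0.69, 0.724, -0.001, 0.0]
force: [-6.2, 3.6, 13.8]
finger_gap: 0.006
```

```bash
python3 - <<'E'
from h import *
s=manip.get_state();print(s["time"],s["position"],s["finger_gap"],s["force"],s["torque"])
for n in("scene",):
    p=viewer.read_camera(n);f=p["frame"][110:270,110:330]
    cv2.imwrite(f"pics/{n}11.png",cv2.resize(f,None,fx=3.5,fy=3.5,interpolation=cv2.INTER_CUBIC))
E
```

```text
19.05 [ 0.60953299 -0.21922591  0.10651364] 0.0062696358613183135 [-6.17291832  3.57792972 13.82448585] [1.12567065 1.93735052 0.01218335]
```

View pics/scene11.png

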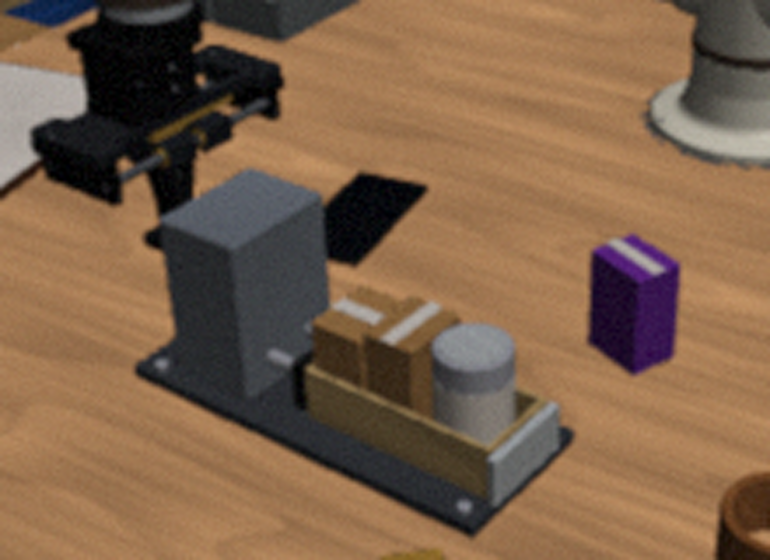

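>>> {"op": "step_arm", "data": {"jaw": [0, 0, 0, 0, 0], "delta_pos": [[0, 0, -0.002], [0, 0, -0.004], [0, 0, -0.007], [0, 0, -0.009], [0, 0, -0.009]], "rotation": [[0, 0, 0], [0, 0, 0], [0, 0, 0], [0, 0, 0], [0, 0, 0]]}}

```text
time: 19.73
position: [0.6096, -0.2192, 0.0992]
ee_rot: [-0.69, 0.724, -0.002, 0.0]
force: [-9.2, 5.8, 21.8]
finger_gap: 0.004
```

```bash
python3 - <<'E'
from h import *
s=manip.get_state();print(s["time"],s["position"],s["finger_gap"],s["force"],s["torque"])
E
```

```text
19.725 [ 0.60958058 -0.2192037   0.09917995] 0.004392118198126233 [-9.16680618  5.76195859 21.75419218] [ 1.73744783  2.65744886 -0.00887524]
```

>>> {"op": "step_arm", "data": {"jaw": [0, 0, 0, 0, 0, 0, 0, 0], "delta_pos": [[0, 0, 0], [0, 0, 0], [0, 0, 0], [0, 0, 0], [0, 0, 0], [0, 0, 0], [0, 0, 0], [0, 0, 0]], "rotation": [[0, 0, 0], [0, 0, 0], [0, 0, 0], [0, 0, 0], [0, 0, 0], [0, 0, 0], [0, 0, 0], [0, 0, 0]]}}

```text
time: 20.72
position: [0.6096, -0.2192, 0.0992]
ee_rot: [-0.69, 0.724, -0.002, 0.0]
force: [-7.7, 4.6, 21.5]
finger_gap: 0.005
```

```bash
python3 - <<'E'
from h import *
s=manip.get_state();print(s["time"],s["position"],s["force"])
for n in("scene","wrist"):
    p=viewer.read_camera(n);f=p["frame"] if n=="wrist" else p["frame"][120:300,110:390]
    cv2.imwrite(f"pics/{n}12.png",cv2.resize(f,None,fx=1.5 if n=="wrist" else 2.8,fy=1.5 if n=="wrist" else 2.8,interpolation=cv2.INTER_CUBIC))
E
```

```text
20.725 [ 0.60955988 -0.21921817  0.09915633] [-7.73182264  4.60262278 21.47239736]
```

View pics/scene12.png

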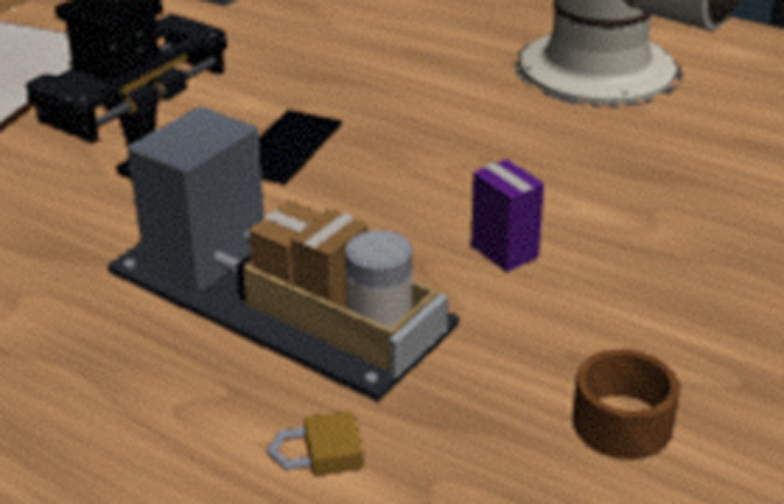

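View pics/wrist12.png

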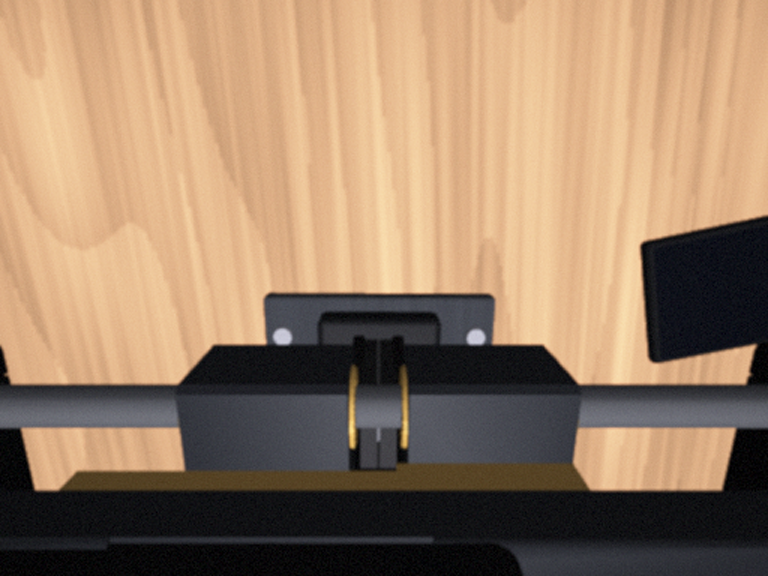

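The jaw is against the box, the lever is steady at its bottom stop, and the can and carton are upright in the box. The bystanders haven't moved, so I'm handing in.

```bash
python3 - <<'E'
from h import *
print(manip.job_done()); s=manip.get_state();print(s["time"],s["position"],s["force"])
E
```

```text
the job is handed in; nothing more can be done
None
the job is handed in; nothing more can be done
```

The job is done and handed in at about 21 s on the robot clock, and no verdict was reported.

**What I did:** I stood the brown carton in the free part of the box, about 3 mm from the packed carton with its 58 mm side along x. I stood the can beside it towards the +y end. Each was lowered until it touched the box floor (TCP height 66 mm both times, as expected for the floor) and then released. Only then did I push the lever pad down with the shut fingers, to its bottom stop.

**Last checks:**
- **Lever:** the TCP stayed at 99.2 mm height for a full second, which is about 32.8 mm of travel, past the 28 mm needed for the third click. The upward force on the tool was a steady 21.5 N.
- **Items:** the last pictures showed the can and carton upright in the box with the jaw at the box. The tape roll, padlock, phone and purple carton looked unmoved.
- **Lateral force:** the fingers carried 8 to 9 N sideways on the pad, but nothing slipped.
- **Disagreements:** estimates of the can's position differed by 2 to 3 mm, and I used a value between them. At the pad, the networks misread the top and scene pictures, so I used the station fit, which the wrist view agreed with to about 2.5 mm.

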